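Sort the loose wardrobe fittings into the tubs on the lazy Susan

ROBOT

A 7-joint arm with a two-finger parallel gripper is mounted at the origin on the work surface. World frame = base frame: x ahead of the robot, y to its left, z up, the work surface at z = 0. Lengths are in mm, angles in degrees, forces in N, time in s.
With the tool pointing down it reaches from about 425 to 825 mm from the base axis. Payload 3.6 kg.
Tool frame: the origin (TCP) lies on the centre line of the jaws, within the pads' length; the fingertips stand 8 mm ahead of it and the grasp point (between the pads) lies 11 mm behind it; z points along the fingers, y is the line along which they close (so a half turn about z gives the same grasp; the last joint's range is limited). The gripper opens to 93 mm and grips with 3 to 60 N. Pads are 15 mm wide; open, the fingers measure 128 mm over their backs; the gripper's body (75 mm by 188 mm) begins 65 mm behind the grasp point.
Start: joints at [-68.554, 35.231, -0.722, 81.555, 0.464, 63.22, -2.315], TCP at [253.566, 598.47, 226.64] pointing down, gripper open.
Joint ranges: [-178.69, 178.69], [-17.37, 117.87], [-77.05, 75.6], [15.02, 138.74], [-78.02, 258.01], [0.78, 113.62], [-162.83, 162.83]. Speed limits (degrees/s): [159.86, 159.86, 180, 180, 180, 180, 180].

INTERFACE

Orientations are given as [roll, pitch, yaw] about the fixed x, y, z axes, in that order (R = Rz(yaw) Ry(pitch) Rx(roll)).
In Python, from station import arm gives the robot as it stands. The module is installed in compiled form; this text tells all that it offers.
- The arm moves only by the tool servo_tool, never from a script. Its argument "increments" is a list of rows, each a list of 7 numbers: the shift along the world's x, y, z as a fraction of full scale, then the turn, a rotation vector about the world's x, y, z as a fraction of full scale, then the opening, from -1 (shut) to 1 (fully open). In form: [[x, y, z, rx, ry, rz, gripper], ...]. A call has exactly 10 rows; each row shifts and turns the commanded pose from where the row before left it; what a row does not reach is not made up. Full scale, the value 1, is 3 cm for a shift and 0.12 rad for a turn. A row lasts 1/12 s, in which the tool goes at most 41.7 mm and 7.16 degrees, less where a joint would pass 70% of its speed; a pose out of reach is approached as far as the arm can. A call with a number of a shift or a turn outside -1 to 1 is refused whole. A call with a gripper value outside its range is refused whole. The fingers move at their own pace and stop on an object; "force" is the grip in N (left out, the last holds). Time passes only in rows, so rows that do not move let the fingers close, or fill a call up. It gives the time, the measured TCP pose, the force, the opening and the grip force at its end, in the units of the state.
- arm.get_state(): the state, without advancing time (a new reading comes with each control period).
- arm.camera(name): name is "scene" or "top"; returns (picture, depth): 400x640x3 uint8, red, green, blue; 400x640 float32, mm along the optical axis (not along the pixel's ray), 0 where there is no reading.
- arm.camera_params(name): a dict with "intrinsics" (3x3 intrinsics, pixels), "R" (3x3) and "t" (3): a world point X has camera coordinates R X + t. Camera axes: x right, y down, z forward; pixel columns grow to the right and rows downward; lengths in mm; the calibration is good to about 2 mm. A picture is of the moment at which its call begins. camera_params takes no time and is no camera call.
- arm.close_job(): hands the job in; it is judged then, once.
The state is a dict: "time": time; "joint_pos": joint angles; "qvel": joint speeds; "joint_efforts": joint torques, N m; "position": TCP position; "orientation": TCP orientation; "contact_force": force on the tool from outside, world axes, zero at the start; "moment": the same for the moment, N m; "grip_width": finger opening in mm; "gripper_force": force on a finger pad.
Only numpy, scipy, OpenCV 4.12 (cv2) and the standard library are available. Lean on these libraries where they do the work, as an engineer would, in place of code of your own. Each camera call takes 0.05 s, during which the arm holds its last target. There are 200 camera calls.

TASK

Sort the mixed handful of fittings on the rubber mat into the tubs on the lazy Susan, each with its own kind: both cam locks into the blue tub, both wooden dowels into the green tub and the red-sleeved bolt into the yellow tub. Leave everything released and lying inside the tubs with the tubs standing level on the turntable, and do not shift or tip the drinking glass or the wrench.

Things in the scene. Friction and masses are not known exactly. Their poses are not given: they have to be found in the camera images.
- cam_a: One of two identical cam locks: bright zinc disc with a dark cross slot on top, 25 mm diameter, 14 mm high, 28 to 49 g, lying flat on the grey rubber mat (mat surface 5 mm above the bench). Origin: centre of its underside, z up along the disc's axis.
- cam_b: One of two identical cam locks: bright zinc disc with a dark cross slot on top, 25 mm diameter, 14 mm high, 28 to 49 g, lying flat on the grey rubber mat (mat surface 5 mm above the bench). Origin: centre of its underside, z up along the disc's axis.
- dowel_a: One of two identical fluted beech dowels, 12 mm diameter, 60 mm long, 8 to 14 g, lying on the grey rubber mat (mat surface 5 mm above the bench); its flutes stop it rolling. Origin: underside of the middle of its length as it lies; x runs along the dowel, z up.
- dowel_b: One of two identical fluted beech dowels, 12 mm diameter, 60 mm long, 8 to 14 g, lying on the grey rubber mat (mat surface 5 mm above the bench); its flutes stop it rolling. Origin: underside of the middle of its length as it lies; x runs along the dowel, z up.
- bolt: Cam bolt lying on the mat (surface 5 mm above the bench), 52 mm long, 20 to 35 g: red ribbed sleeve 12 mm thick, 26 mm long; steel neck 8 mm thick, 20 mm long; steel head 12 mm thick, 6 mm long. Origin: underside of the middle of the red sleeve (grip it there); x along the bolt, head end at x = +39 mm, sleeve end at -13 mm; z up; centre of mass at about x = +13 mm.
- tub_cam: Blue plastic tub for the cam locks: open, round, 124 mm across, 22 mm high, wall and floor 3 mm (115 mm clear inside), 90 g, loose. Origin: centre of its underside, z up. On a white lazy Susan (298 mm dish with 10 mm lip, turns easily), its inner floor 32 mm and rim 51 mm above the bench, tub centres 139 mm apart. One cam lock already lies in it, 40 mm from its centre on its -y side.
- tub_dowel: Green plastic tub for the dowels: open, round, 124 mm across, 22 mm high, wall and floor 3 mm (115 mm clear inside), 90 g, loose. Origin: centre of its underside, z up. On a white lazy Susan (298 mm dish with 10 mm lip, turns easily), its inner floor 32 mm and rim 51 mm above the bench, tub centres 139 mm apart. A dowel already lies in it, parallel to its x, 36 mm off centre on its -y side.
- tub_bolt: Yellow plastic tub for the cam bolts: open, round, 124 mm across, 22 mm high, wall and floor 3 mm (115 mm clear inside), 90 g, loose. Origin: centre of its underside, z up. On a white lazy Susan (298 mm dish with 10 mm lip, turns easily), its inner floor 32 mm and rim 51 mm above the bench, tub centres 139 mm apart. A bolt already lies in it, parallel to its x, 36 mm off centre on its -y side.
- cup: Bystander: clear drinking glass standing on the mat, 74 mm across the rim, 95 mm high, beyond the handful and beside the lazy Susan (a blue hex key holder, 22 mm high, lies beyond the handful too). Origin: centre of its underside, z up.
- wrench: Bystander: stainless adjustable wrench about 205 mm long and 12 mm thick, lying flat on the mat on the robot's side of the handful. Origin: underside near the middle of its length; x runs towards the jaws, z up.
Mind the look-alikes: they are no part of the job. Leave any purple look-alike of the dowel_b alone.

How it is judged:
By the outcome, as a careful person would: the job done as asked, in the order asked, and still so for the second after the job is handed in, with the robot touching nothing.
It also fails if it takes over 112 s, if anything falls off the work surface, if the arm or the gripper's body presses on something with over 40 N, if the wrist force passes 120 N, or if a joint passes its speed limit or range.

## Working session

There is one attempt and no reset: what is moved stays moved. The work goes in short steps, Python scripts to look and compute and a tool call to move; the robot and the scene stay as the last step left them, time stands still between calls to the robot, and variables do not carry over. Pictures are saved under pics/ and viewed, at most 14 in all, crops included, and the job is handed in when it is done.

Besides the shell and the picture viewer there is one more tool, called after "Emit:" as name(argument=value, ...), one argument or row to a line, values as JSON. servo_tool: Moves the arm, as the interface text tells. Shift numbers are shares of 3 cm and turn numbers shares of 0.12 rad, none past 1 either way. Its arguments: {"type":"object","properties":{"increments":{"type":"array","items":{"type":"array","items":{"type":"number"}}},"force":{"type":"number"}},"required":["increments"]}

```bash
mkdir -p pics; python3 - <<'E'
from station import arm
import cv2,numpy as np
for n in("top","scene"):
    p,d=arm.camera(n); cv2.imwrite(f"pics/{n}0.png",p[:,:,::-1]); np.savez(f"{n}0.npz",p=p,d=d)
    c=arm.camera_params(n); print(n,c)
print(arm.get_state())
E
```

```text
top {'intrinsics': array([[409.03110112,   0.        , 317.56616189],
       [  0.        , 409.03110112, 200.93443546],
       [  0.        ,   0.        ,   1.        ]]), 'R': array([[-0.02585482, -0.99964113,  0.00700927],
       [-0.99307359,  0.02487979, -0.11482961],
       [ 0.11461401, -0.00992962, -0.99336047]]), 't': array([ -11.79070786,  468.32327482, 1030.64606126])}
scene {'intrinsics': array([[423.46580981,   0.        , 315.25119858],
       [  0.        , 423.46580981, 199.03311364],
       [  0.        ,   0.        ,   1.        ]]), 'R': array([[ 0.43823375,  0.89879655, -0.01076731],
       [ 0.59937725, -0.30112831, -0.74166613],
       [-0.6698493 ,  0.31856945, -0.6706828 ]]), 't': array([-187.24530543, -233.58718783, 1344.83198748])}
{'time': 0.1, 'joint_pos': array([-68.55469561,  35.28241423,  -0.72219397,  81.62925539,
         0.46579273,  63.2199926 ,  -2.31614554]), 'qvel': array([ 0.04434983, -0.08161112,  0.02832994, -0.20499556,  0.01038021,
       -0.09652201,  0.03545017]), 'joint_efforts': array([ 1.18958284e-03, -4.60045338e+01,  2.09739148e-01, -1.66246176e+01,
       -6.12046500e-02,  1.69549801e-02,  8.42352483e-05]), 'position': array([253.33412088, 597.86614846, 225.62838842]), 'orientation': array([-1.79871288e+02,  3.42713455e-03,  1.57038912e+02]), 'contact_force': array([ 0.90862072, -0.63375302,  0.22396174]), 'moment': array([ 0.04746506, -0.07491514,  0.00399858]), 'gripper_force': 0.0, 'grip_width': 93.15401725779574}
```

View pics/top0.png

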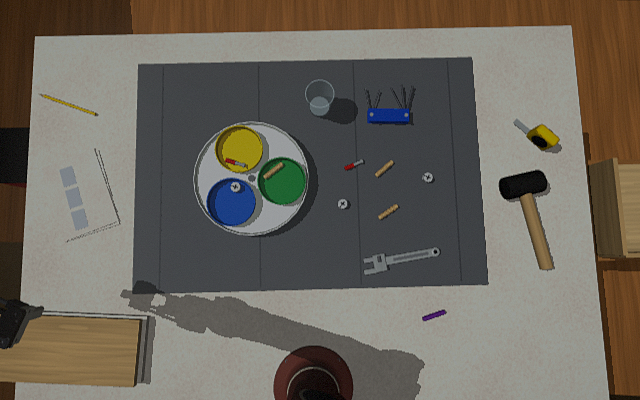

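View pics/scene0.png

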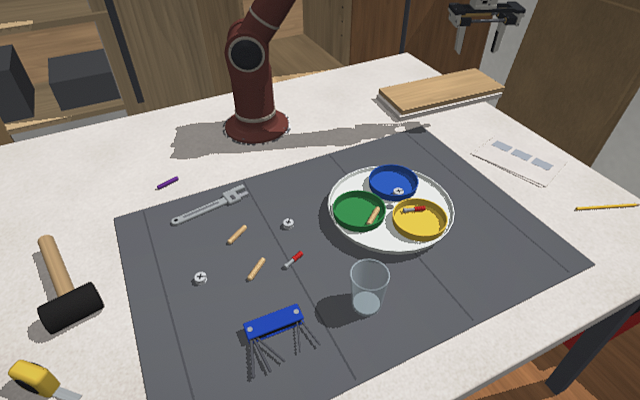

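Top view: cams at (343,204) and (428,178), dowels at (385,168) and (388,212), the bolt at (354,165) with its red sleeve to the left. Tubs are yellow (240,149), green (282,181) and blue (231,203). The purple look-alike is at (434,315).

```bash
cat > h.py <<'E'
from station import arm
import cv2,numpy as np
def ray(n,uv,z):
    c=arm.camera_params(n);R,t=c["R"],c["t"]
    o=-R.T@t; d=R.T@np.linalg.inv(c["intrinsics"])@np.array([uv[0],uv[1],1.])
    return (o+d*(z-o[2])/d[2])
def blobs(p,n,win,z,fn,amin=12):
    x0,y0,x1,y1=win; c=p[y0:y1,x0:x1]; hsv=cv2.cvtColor(c,cv2.COLOR_RGB2HSV).astype(int)
    m=fn(hsv).astype(np.uint8)
    k,l,s,ce=cv2.connectedComponentsWithStats(m)
    out=[]
    for i in range(1,k):
        if s[i,4]<amin: continue
        v,u=np.nonzero(l==i)
        P=np.array([ray(n,(a+x0,b+y0),z)[:2] for a,b in zip(u,v)])
        q=P-P.mean(0); w,V=np.linalg.eigh(q.T@q/len(q)); ax=V[:,1]
        e=q@ax
        out.append((s[i,4],(ce[i]+[x0,y0]).round(1),P.mean(0).round(1),round(np.degrees(np.arctan2(ax[1],ax[0]))%180,1),round(np.ptp(e),1),round(np.ptp(q@V[:,0]),1)))
    return out
wood=lambda h:(h[...,0]>8)&(h[...,0]<24)&(h[...,1]>70)&(h[...,2]>110)
red=lambda h:((h[...,0]<7)|(h[...,0]>172))&(h[...,1]>110)&(h[...,2]>80)
bright=lambda h:(h[...,1]<40)&(h[...,2]>125)
yel=lambda h:(h[...,0]>20)&(h[...,0]<32)&(h[...,1]>120)
grn=lambda h:(h[...,0]>45)&(h[...,0]<85)&(h[...,1]>90)
blu=lambda h:(h[...,0]>100)&(h[...,0]<125)&(h[...,1]>120)
E
python3 - <<'E'
from h import *
for n,w,tw in(("top",(325,140,450,235),(190,115,312,240)),("scene",(180,210,320,295),(320,155,460,255))):
    p=np.load(n+"0.npz")["p"]; print(n)
    for nm,f,z in(("wood",wood,12),("red",red,12),("bright",bright,18)):
        for b in blobs(p,n,w,z,f): print(nm,*b)
    for nm,f in(("yel",yel),("grn",grn),("blu",blu)):
        for b in blobs(p,n,tw,40,f,200): print(nm,*b)
    for b in blobs(p,n,tw,35,red,5)+blobs(p,n,tw,38,wood,5): print("in",*b)
p=np.load("top0.npz")["p"]
for b in blobs(p,"top",(300,75,338,120),5,lambda h:h[...,2]>110,30): print("cup",b)
for b in blobs(p,"top",(360,240,445,280),12,bright,30): print("wrench",b)
for b in blobs(p,"top",(360,80,420,128),20,blu,30): print("hex",b)
c=np.vstack([p[135:225,335:440]]);cv2.imwrite("pics/crop.png",cv2.resize(c,None,fx=6,fy=6,interpolation=cv2.INTER_NEAREST)[:,:,::-1])
E
```

```text
top
wood 79 [383.7 167.9] [ 553.3 -201.4] 129.3 57.6 9.9
wood 81 [387.9 211. ] [ 438.3 -207.3] 122.4 58.8 10.2
red 38 [348.6 166.1] [ 560.4 -108.6] 110.6 25.2 10.0
bright 39 [427.8 176.8] [ 525.4 -315.4] 145.5 22.3 20.2
bright 45 [342.2 203.3] [461.2 -87.7] 94.7 22.0 20.8
yel 1711 [238.7 147.7] [610.2 177.1] 61.4 126.7 121.6Traceback (most recent call last):
  File "<stdin>", line 7, in <module>
  File "h.py", line 15, in blobs
    P=np.array([ray(n,(a+x0,b+y0),z)[:2] for a,b in zip(u,v)])
                ~~~^^^^^^^^^^^^^^^^^
  File "h.py", line 4, in ray
    c=arm.camera_params(n);R,t=c["R"],c["t"]
ValueError: time passes only in moves, steps and waits
```

```bash
python3 - <<'E'
s=open('h.py').read()
s=s.replace("def ray(","CP={n:arm.camera_params(n) for n in('top','scene')}\ndef ray(",1).replace("c=arm.camera_params(n);","c=CP[n];")
open('h.py','w').write(s)
E
python3 - <<'E'
from h import *
for n,w,tw in(("top",(325,140,450,235),(190,115,312,240)),("scene",(180,210,320,295),(320,155,460,255))):
    p=np.load(n+"0.npz")["p"]; print(n)
    for nm,f,z in(("wood",wood,12),("red",red,12),("bright",bright,18)):
        for b in blobs(p,n,w,z,f): print(nm,*b)
    for nm,f in(("yel",yel),("grn",grn),("blu",blu)):
        for b in blobs(p,n,tw,40,f,200): print(nm,*b)
    for b in blobs(p,n,tw,35,red,5)+blobs(p,n,tw,38,wood,5): print("in",*b)
p=np.load("top0.npz")["p"]
for b in blobs(p,"top",(300,75,338,120),5,lambda h:h[...,2]>110,30): print("cup",b)
for b in blobs(p,"top",(360,240,445,280),12,bright,30): print("wrench",b)
for b in blobs(p,"top",(360,80,420,128),20,blu,30): print("hex",b)
print("cuprim",ray("top",(319,94),95))
c=p[115:235,190:440];cv2.imwrite("pics/crop.png",cv2.resize(c,None,fx=3.2,fy=3.2,interpolation=cv2.INTER_NEAREST)[:,:,::-1])
E
```

```text
top
wood 79 [383.7 167.9] [ 553.3 -201.4] 129.3 57.6 9.9
wood 81 [387.9 211. ] [ 438.3 -207.3] 122.4 58.8 10.2
red 38 [348.6 166.1] [ 560.4 -108.6] 110.6 25.2 10.0
bright 39 [427.8 176.8] [ 525.4 -315.4] 145.5 22.3 20.2
bright 45 [342.2 203.3] [461.2 -87.7] 94.7 22.0 20.8
yel 1711 [238.7 147.7] [610.2 177.1] 61.4 126.7 121.6
grn 1679 [281.7 181.1] [520.  67.] 113.7 123.9 123.4
blu 1767 [230.2 202.4] [468.2 199. ] 71.0 124.2 123.1
in 32 [230.  160.9] [577.  200.6] 72.0 24.8 9.0
in 82 [272.5 170.1] [549.5  90.6] 128.2 56.8 9.5
scene
wood 123 [236.9 233.8] [ 435.5 -205.4] 123.3 61.3 14.3
wood 144 [256.1 268.5] [ 550.8 -200.5] 130.0 61.3 14.0
red 58 [297.4 255.5] [ 557.4 -107. ] 119.4 30.3 13.1
bright 154 [190.7 214.3] [ 329.7 -286.2] 93.3 71.0 26.3
bright 71 [288.2 222.2] [459.5 -86.3] 11.1 34.6 24.4
bright 35 [288.5 262.6] [ 571.9 -133.9] 114.0 24.3 10.7
bright 105 [200.3 276.5] [ 523.8 -313.2] 16.9 33.9 24.8
yel 1749 [419.2 219.9] [606.7 177.4] 130.3 140.1 122.6
grn 1610 [357.8 210.2] [516.   68.2] 140.5 139.5 122.3
blu 1348 [392.6 181.5] [464.6 199.6] 135.0 143.2 121.6
in 40 [419.5 208. ] [571.5 205.1] 83.1 26.9 13.3
in 592 [422.  213.4] [590.5 197.3] 22.0 130.0 125.6
in 10 [422.3 205.4] [569.5 214.1] 56.3 14.3 7.0
in 95 [373.1 215.2] [545.6  92.4] 125.9 61.2 12.1
cup (np.int32(72), array([319.9, 103.7]), array([735.8, -37.3]), np.float64(90.7), np.float64(48.9), np.float64(28.7))
hex (np.int32(644), array([387.9, 115.5]), array([ 693.6, -217.4]), np.float64(88.7), np.float64(112.8), np.float64(41.3))
cuprim [728.30869089 -33.54300649  95.        ]
```

View pics/crop.png

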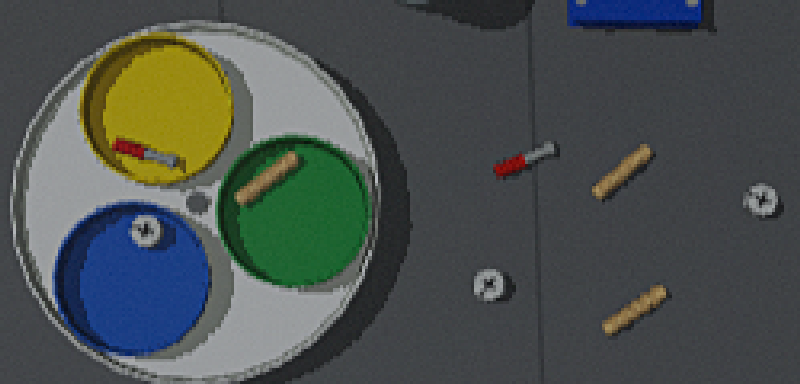

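The crop matches: the existing dowel, bolt and cam lie near the turntable hub side of their tubs. I have measured everything I need, so I'm starting with cam 1 at (460,-87).

Emit:
servo_tool(
  increments=[
    [0.7, -0.9, 0, 0, 0, -0.393, 0],
    [0.7, -0.9, 0, 0, 0, -0.393, 0],
    [0.7, -0.9, 0, 0, 0, -0.393, -0.1],
    [0.7, -0.9, 0, 0, 0, -0.393, -0.1],
    [0.7, -0.9, 0, 0, 0, -0.393, -0.1],
    [0.7, -0.9, 0, 0, 0, -0.393, -0.1],
    [0.7, -0.9, 0, 0, 0, -0.393, -0.1],
    [0.7, -0.9, 0, 0, 0, -0.393, -0.1],
    [0.7, -0.9, 0, 0, 0, -0.393, -0.1],
    [0.7, -0.9, 0, 0, 0, -0.393, -0.1],
  ],
  force=20,
)

```text
time: 0.93
position: [464.0, 326.9, 226.3]
orientation: [-179.9, -0.0, 129.9]
contact_force: [0.3, -0.5, -0.6]
grip_width: 42.4
gripper_force: 0.0
```

Emit:
servo_tool(
  increments=[
    [0, -0.9, 0, 0, 0, 0, -0.1],
    [0, -0.9, 0, 0, 0, 0, -0.1],
    [0, -0.9, 0, 0, 0, 0, -0.1],
    [0, -0.9, 0, 0, 0, 0, -0.1],
    [0, -0.9, 0, 0, 0, 0, -0.1],
    [0, -0.9, 0, 0, 0, 0, -0.1],
    [0, -0.9, 0, 0, 0, 0, -0.1],
    [0, -0.9, 0, 0, 0, 0, -0.1],
    [0, -0.9, 0, 0, 0, 0, -0.1],
    [0, -0.9, 0, 0, 0, 0, -0.1],
  ],
)

```text
time: 1.77
position: [463.0, 57.2, 226.4]
orientation: [-180.0, -0.0, 130.0]
contact_force: [0.1, -0.3, -0.6]
grip_width: 41.8
gripper_force: 0.0
```

Emit:
servo_tool(
  increments=[
    [0, -0.6, -0.4, 0, 0, 0, -0.1],
    [0, -0.6, -0.4, 0, 0, 0, -0.1],
    [0, -0.6, -0.5, 0, 0, 0, -0.1],
    [0, -0.6, -0.5, 0, 0, 0, -0.1],
    [-0.05, -0.6, -0.5, 0, 0, 0, -0.1],
    [-0.03, -0.6, -0.5, 0, 0, 0, -0.1],
    [0, -0.6, -0.5, 0, 0, 0, -0.1],
    [0, -0.6, -0.5, 0, 0, 0, -0.1],
    [0, 0, -0.5, 0, 0, 0, -0.1],
    [0, 0, -0.5, 0, 0, 0, -0.1],
  ],
)

```text
time: 2.6
position: [460.9, -87.1, 81.8]
orientation: [-180.0, 0.0, 129.8]
contact_force: [0.2, 0.2, -0.8]
grip_width: 42.2
gripper_force: 0.0
```

```bash
python3 - <<'E'
from h import *
p,d=arm.camera("top");q,d=arm.camera("scene")
a=cv2.resize(p[150:250,280:440],None,fx=4,fy=4);b=cv2.resize(q[170:300,230:360],None,fx=3,fy=3)
cv2.imwrite("pics/c1.png",cv2.resize(q[150:310,200:400],None,fx=4,fy=3.75)[:,:,::-1])
E
```

```text
(no output)
```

View pics/c1.png

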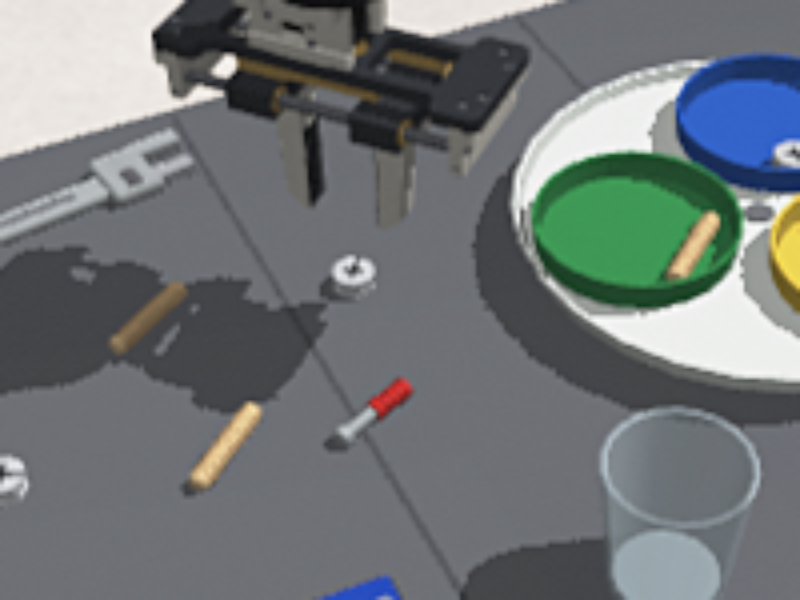

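The fingers straddle the cam, which shows at crop (352,275), with room on both sides. Going down to grip it.

Emit:
servo_tool(
  increments=[
    [0, 0, -0.6, 0, 0, 0, -0.1],
    [0, 0, -0.6, 0, 0, 0, -0.1],
    [0, 0, -0.6, 0, 0, 0, -0.1],
    [0, 0, -0.3, 0, 0, 0, -0.1],
    [0, 0, -0.1, 0, 0, 0, -0.1],
    [0, 0, 0, 0, 0, 0, -1],
    [0, 0, 0, 0, 0, 0, -1],
    [0, 0, 0, 0, 0, 0, -1],
    [0, 0, 0, 0, 0, 0, -1],
    [0, 0, 0, 0, 0, 0, -1],
  ],
)

```text
time: 3.53
position: [461.8, -85.6, 17.5]
orientation: [179.9, 0.1, 130.0]
contact_force: [0.4, -0.3, 4.3]
grip_width: 24.3
gripper_force: 20.0
```

Emit:
servo_tool(
  increments=[
    [0, 0, 0.7, 0, 0, 0, -1],
    [0, 0, 0.7, 0, 0, 0, -1],
    [0, 0.5, 0.7, 0, 0, 0, -1],
    [0, 0.9, 0.7, 0, 0, 0, -1],
    [0, 0.9, 0, 0, 0, 0, -1],
    [0, 0.9, 0, 0, 0, 0, -1],
    [0, 0.9, 0, 0, 0, 0, -1],
    [0, 0.9, 0, 0, 0, 0, -1],
    [0, 0.9, 0, 0, 0, 0, -1],
    [0, 0.9, 0, 0, 0, 0, -1],
  ],
)

```text
time: 4.37
position: [460.9, 119.9, 101.0]
orientation: [180.0, -0.0, 130.0]
contact_force: [0.9, 0.1, -0.3]
grip_width: 24.1
gripper_force: 20.0
```

Emit:
servo_tool(
  increments=[
    [0, 0.8, 0, 0, 0, 0, -1],
    [0, 0.7, 0, 0, 0, 0, -1],
    [0, 0.4, -0.3, 0, 0, 0, -1],
    [0, 0, -0.5, 0, 0, 0, -1],
    [0, 0, -0.5, 0, 0, 0, -1],
    [0, 0, -0.3, 0, 0, 0, -1],
    [0, 0, -0.1, 0, 0, 0, -1],
    [0, 0, 0, 0, 0, 0, -0.3],
    [0, 0, 0, 0, 0, 0, -0.2],
    [0, 0, 0, 0, 0, 0, -0.2],
  ],
)

```text
time: 5.2
position: [461.8, 175.3, 50.2]
orientation: [179.9, 0.0, 130.0]
contact_force: [0.4, 0.1, 0.9]
grip_width: 36.4
gripper_force: 0.0
```

Emit:
servo_tool(
  increments=[
    [0, 0, 0.6, 0, 0, 0, -0.2],
    [0, 0, 0.6, 0, 0, 0, -0.1],
    [0.1, -0.8, 0.5, 0, 0, 0, -0.1],
    [0.1, -0.9, 0, 0, 0, 0, -0.1],
    [0.1, -0.9, 0, 0, 0, 0, -0.1],
    [0.1, -0.9, 0, 0, 0, 0, -0.1],
    [0.1, -0.9, 0, 0, 0, 0, -0.1],
    [0.1, -0.9, 0, 0, 0, 0, -0.1],
    [0.1, -0.9, 0, 0, 0, 0, -0.1],
    [0.1, -0.9, 0, 0, 0, 0, -0.1],
  ],
)

```text
time: 6.03
position: [485.6, -39.0, 101.5]
orientation: [179.9, 0.1, 130.0]
contact_force: [0.6, 0.4, -0.5]
grip_width: 42.0
gripper_force: 0.0
```

Emit:
servo_tool(
  increments=[
    [0.1, -0.9, 0, 0, 0, 0, -0.1],
    [0.1, -0.9, 0, 0, 0, 0, -0.1],
    [0.2, -0.9, 0, 0, 0, 0, -0.1],
    [0.2, -0.9, 0, 0, 0, 0, -0.1],
    [0.2, -0.9, 0, 0, 0, 0, -0.1],
    [0.2, -0.9, 0, 0, 0, 0, -0.1],
    [0.2, -0.9, 0, 0, 0, 0, -0.1],
    [0.1, -0.9, 0, 0, 0, 0, -0.1],
    [0, -0.9, 0, 0, 0, 0, -0.1],
    [0, -0.5, 0, 0, 0, 0, -0.1],
  ],
)

```text
time: 6.87
position: [523.6, -300.2, 101.6]
orientation: [-179.9, 0.2, 129.8]
contact_force: [-0.2, -0.8, 0.8]
grip_width: 42.2
gripper_force: 0.0
```

Emit:
servo_tool(
  increments=[
    [0.05, -0.3, -0.3, 0, 0, 0, -0.1],
    [0, -0.18, -0.6, 0, 0, 0, -0.1],
    [0, 0, -0.7, 0, 0, 0, -0.1],
    [0, 0, -0.7, 0, 0, 0, -0.1],
    [0, 0, -0.4, 0, 0, 0, -0.1],
    [0, 0, -0.15, 0, 0, 0, -0.1],
    [0, 0, 0, 0, 0, 0, -0.4],
    [0, 0, 0, 0, 0, 0, -1],
    [0, 0, 0, 0, 0, 0, -1],
    [0, 0, 0, 0, 0, 0, -1],
  ],
)

```text
time: 7.7
position: [526.2, -309.9, 15.8]
orientation: [180.0, 0.1, 130.0]
contact_force: [-0.4, 0.3, 1.0]
grip_width: 24.1
gripper_force: 20.0
```

Emit:
servo_tool(
  increments=[
    [0, 0, 0.7, 0, 0, 0, -1],
    [0, 0, 0.7, 0, 0, 0, -1],
    [-0.1, 0.5, 0.7, 0, 0, 0, -1],
    [-0.1, 0.9, 0.7, 0, 0, 0, -1],
    [-0.1, 0.9, 0, 0, 0, 0, -1],
    [-0.1, 0.9, 0, 0, 0, 0, -1],
    [-0.1, 0.9, 0, 0, 0, 0, -1],
    [-0.1, 0.9, 0, 0, 0, 0, -1],
    [-0.1, 0.9, 0, 0, 0, 0, -1],
    [-0.1, 0.9, 0, 0, 0, 0, -1],
  ],
)

```text
time: 8.53
position: [501.7, -104.7, 99.7]
orientation: [179.9, 0.0, 130.0]
contact_force: [0.0, -0.3, 0.4]
grip_width: 24.5
gripper_force: 20.0
```

Emit:
servo_tool(
  increments=[
    [-0.15, 0.9, 0, 0, 0, 0, -1],
    [-0.15, 0.9, 0, 0, 0, 0, -1],
    [-0.15, 0.9, 0, 0, 0, 0, -1],
    [-0.15, 0.9, 0, 0, 0, 0, -1],
    [-0.15, 0.9, 0, 0, 0, 0, -1],
    [-0.15, 0.9, 0, 0, 0, 0, -1],
    [-0.15, 0.9, 0, 0, 0, 0, -1],
    [-0.15, 0.9, 0, 0, 0, 0, -1],
    [-0.15, 0.9, 0, 0, 0, 0, -1],
    [-0.1, 0.9, 0, 0, 0, 0, -1],
  ],
)

```text
time: 9.37
position: [457.7, 165.6, 99.6]
orientation: [180.0, -0.0, 130.0]
contact_force: [0.3, 0.2, -0.4]
grip_width: 24.1
gripper_force: 20.0
```

Emit:
servo_tool(
  increments=[
    [0.05, 0.8, 0, 0, 0, 0, -1],
    [0, 0.6, 0, 0, 0, 0, -1],
    [0, 0.3, -0.3, 0, 0, 0, -1],
    [0, 0, -0.5, 0, 0, 0, -1],
    [0, 0, -0.5, 0, 0, 0, -1],
    [0, 0, -0.3, 0, 0, 0, -1],
    [0, 0, -0.1, 0, 0, 0, -1],
    [0, 0, 0, 0, 0, 0, -0.3],
    [0, 0, 0, 0, 0, 0, -0.2],
    [0, 0, 0, 0, 0, 0, -0.2],
  ],
)

```text
time: 10.2
position: [460.3, 214.9, 48.8]
orientation: [179.9, 0.0, 130.0]
contact_force: [-0.1, 0.3, 1.2]
grip_width: 36.0
gripper_force: 0.0
```

Emit:
servo_tool(
  increments=[
    [0, 0, 0.6, 0, 0, 0, -0.2],
    [0, 0, 0.6, 0, 0, 0, -0.3],
    [0.2, -0.8, 0.5, 0, 0, 0, -0.3],
    [0.25, -0.9, 0, 0, 0, 0, -0.3],
    [0.25, -0.9, 0, 0, 0, 0, -0.3],
    [0.25, -0.9, 0, 0, 0, 0, -0.3],
    [0.25, -0.9, 0, 0, 0, 0, -0.3],
    [0.25, -0.9, 0, 0, 0, 0, -0.3],
    [0.25, -0.9, 0, 0, 0, 0, -0.3],
    [0.25, -0.9, 0, 0, 0, 0, -0.3],
  ],
)

```text
time: 11.03
position: [518.8, 0.6, 100.1]
orientation: [179.9, 0.1, 130.0]
contact_force: [0.8, -0.0, -0.4]
grip_width: 32.5
gripper_force: 0.0
```

Emit:
servo_tool(
  increments=[
    [0.2, -0.8, 0, 0, 0, 0, -0.3],
    [0.2, -0.9, 0, 0, 0, 0, -0.3],
    [0.2, -0.9, 0, 0, 0, 0, -0.3],
    [0.2, -0.9, 0, 0, 0, 0, -0.3],
    [0.2, -0.9, 0, 0, 0, 0, -0.3],
    [0.1, -0.9, 0, 0, 0, 0, -0.3],
    [0, -0.9, 0, 0, 0, 0, -0.3],
    [0, -0.5, -0.3, 0, 0, 0, -0.3],
    [0, 0, -0.5, 0, 0, 0, -0.3],
    [0, 0, -0.4, 0, 0, 0, -0.3],
  ],
)

```text
time: 11.87
position: [551.1, -201.1, 63.5]
orientation: [180.0, 0.1, 129.8]
contact_force: [0.6, 0.4, -0.0]
grip_width: 32.4
gripper_force: 0.0
```

```bash
python3 - <<'E'
from h import *
p,d=arm.camera("top");q,d=arm.camera("scene")
cv2.imwrite("pics/c2.png",cv2.resize(q[150:310,200:460],None,fx=3,fy=3.)[:,:,::-1])
for b in blobs(p,"top",(325,140,450,235),12,wood):print(b)
for b in blobs(q,"scene",(180,210,320,295),12,wood):print(b)
print(arm.get_state()["position"])
E
```

```text
(np.int32(47), array([379.5, 171.2]), array([ 544.8, -189.8]), np.float64(135.3), np.float64(36.5), np.float64(10.0))
(np.int32(53), array([232.1, 238.5]), array([ 444.6, -220.1]), np.float64(137.3), np.float64(31.0), np.float64(15.0))
(np.int32(124), array([255.6, 269.2]), array([ 552.4, -202.2]), np.float64(129.4), np.float64(54.8), np.float64(13.8))
[ 549.75584643 -197.76248524   61.5328818 ]
```

View pics/c2.png

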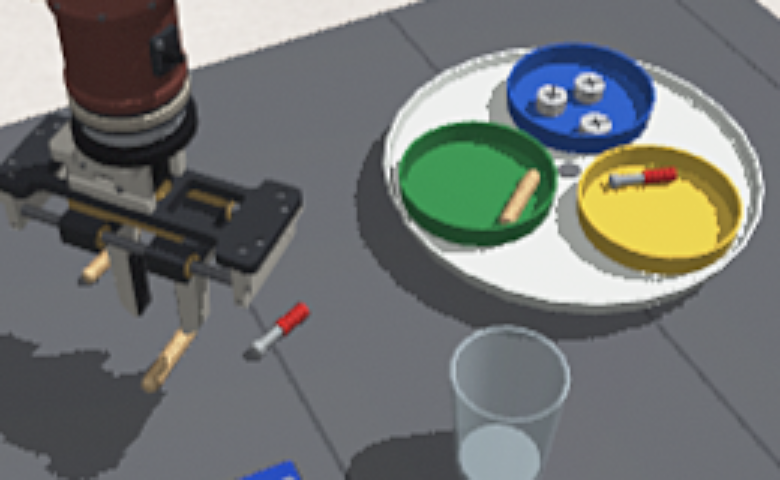

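All three cams lie flat in the blue tub. The gripper is over dowel 1 at crop (168,358); I'll correct it by (+2,-3) mm and go down.

Emit:
servo_tool(
  increments=[
    [0.07, -0.1, -0.4, 0, 0, 0, -0.3],
    [0, 0, -0.6, 0, 0, 0, -0.3],
    [0, 0, -0.4, 0, 0, 0, -0.3],
    [0, 0, -0.12, 0, 0, 0, -0.3],
    [0, 0, 0, 0, 0, 0, -0.3],
    [0, 0, 0, 0, 0, 0, -1],
    [0, 0, 0, 0, 0, 0, -1],
    [0, 0, 0, 0, 0, 0, -1],
    [0, 0, 0, 0, 0, 0, -1],
    [0, 0, 0, 0, 0, 0, -1],
  ],
)

```text
time: 12.8
position: [553.8, -202.1, 18.3]
orientation: [180.0, 0.1, 130.0]
contact_force: [-0.1, 1.1, 1.5]
grip_width: 11.5
gripper_force: 20.0
```

Emit:
servo_tool(
  increments=[
    [0, 0, 0.7, 0, 0, 0, -1],
    [0, 0, 0.7, 0, 0, 0, -1],
    [-0.1, 0.5, 0.7, 0, 0, 0, -1],
    [-0.2, 0.9, 0.7, 0, 0, 0, -1],
    [-0.2, 0.9, 0, 0, 0, 0, -1],
    [-0.2, 0.9, 0, 0, 0, 0, -1],
    [-0.2, 0.9, 0, 0, 0, 0, -1],
    [-0.2, 0.9, 0, 0, 0, 0, -1],
    [-0.2, 0.9, 0, 0, 0, 0, -1],
    [-0.2, 0.9, 0, 0, 0, 0, -1],
  ],
)

```text
time: 13.63
position: [507.9, 3.3, 101.9]
orientation: [180.0, 0.0, 130.0]
contact_force: [0.2, 0.9, 0.1]
grip_width: 11.6
gripper_force: 20.0
```

Emit:
servo_tool(
  increments=[
    [-0.1, 0.8, 0, 0, 0, 0, -1],
    [-0.1, 0.6, 0, 0, 0, 0, -1],
    [0, 0.3, -0.3, 0, 0, 0, -1],
    [0, 0, -0.5, 0, 0, 0, -1],
    [0, 0, -0.4, 0, 0, 0, -1],
    [0, 0, -0.3, 0, 0, 0, -1],
    [0, 0, -0.1, 0, 0, 0, -1],
    [0, 0, 0, 0, 0, 0, -1],
    [0, 0, 0, 0, 0, 0, -0.5],
    [0, 0, 0, 0, 0, 0, -0.5],
  ],
)

```text
time: 14.47
position: [502.8, 52.7, 54.0]
orientation: [180.0, 0.0, 130.0]
contact_force: [-0.5, 0.6, 0.5]
grip_width: 20.2
gripper_force: 0.0
```

Emit:
servo_tool(
  increments=[
    [0, 0, 0.6, 0, 0, 0, -0.5],
    [0, 0, 0.6, 0, 0, 0, -0.4],
    [-0.2, -0.8, 0.4, 0, 0, -0.15, -0.3],
    [-0.3, -0.9, 0, 0, 0, -0.15, -0.3],
    [-0.3, -0.9, 0, 0, 0, -0.15, -0.3],
    [-0.3, -0.9, 0, 0, 0, -0.15, -0.3],
    [-0.3, -0.9, 0, 0, 0, -0.15, -0.3],
    [-0.3, -0.9, 0, 0, 0, -0.15, -0.3],
    [-0.3, -0.9, 0, 0, 0, -0.1, -0.3],
    [-0.2, -0.9, 0, 0, 0, 0, -0.3],
  ],
)

```text
time: 15.3
position: [435.5, -161.4, 102.3]
orientation: [180.0, 0.0, 123.1]
contact_force: [0.3, 0.7, -1.2]
grip_width: 32.7
gripper_force: 0.0
```

Emit:
servo_tool(
  increments=[
    [0, -0.9, 0, 0, 0, 0, -0.3],
    [0, -0.6, -0.2, 0, 0, 0, -0.3],
    [0, 0, -0.5, 0, 0, 0, -0.3],
    [0, 0, -0.5, 0, 0, 0, -0.3],
    [0, 0, -0.3, 0, 0, 0, -0.3],
    [0, 0, 0, 0, 0, 0, -0.3],
    [0, 0, 0, 0, 0, 0, -0.3],
    [0, 0, 0, 0, 0, 0, -0.3],
    [0, 0, 0, 0, 0, 0, -0.3],
    [0, 0, 0, 0, 0, 0, -0.3],
  ],
)

```text
time: 16.13
position: [436.8, -204.9, 57.2]
orientation: [180.0, 0.1, 123.2]
contact_force: [0.4, 0.1, -0.3]
grip_width: 32.5
gripper_force: 0.0
```

```bash
python3 - <<'E'
from h import *
p,d=arm.camera("top");q,d=arm.camera("scene")
cv2.imwrite("pics/c3.png",cv2.resize(q[150:310,200:460],None,fx=3,fy=3.)[:,:,::-1])
for b in blobs(q,"scene",(180,210,320,295),12,wood):print(b)
for b in blobs(p,"top",(190,115,312,240),38,wood):print("tub",b)
s=arm.get_state();print(s["position"],s["orientation"])
E
```

```text
(np.int32(100), array([237. , 233.7]), array([ 435.2, -205. ]), np.float64(119.5), np.float64(62.1), np.float64(15.3))
tub (np.int32(88), array([272.9, 169.8]), array([550.2,  89.6]), np.float64(127.6), np.float64(58.4), np.float64(10.4))
tub (np.int32(88), array([286.8, 187.6]), array([503.1,  54.5]), np.float64(129.5), np.float64(58.2), np.float64(9.9))
[ 436.61120217 -204.9140041    57.04855631] [1.79968369e+02 4.72442294e-02 1.23160041e+02]
```

View pics/c3.png

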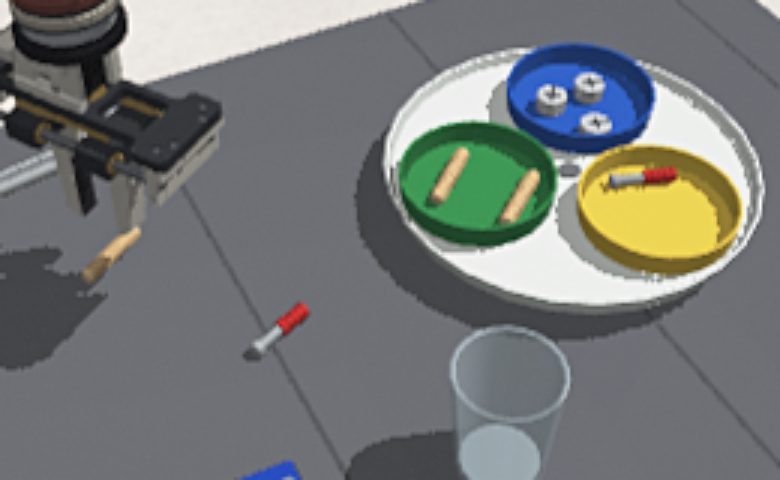

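Dowel 1 lies in the green tub at crop (450,175), with a clear gap before the dowel already there. The gripper is over dowel 2.

Emit:
servo_tool(
  increments=[
    [0, -0.04, -0.4, 0, 0, 0, -0.3],
    [0, 0, -0.5, 0, 0, 0, -0.3],
    [0, 0, -0.35, 0, 0, 0, -0.3],
    [0, 0, -0.12, 0, 0, 0, -0.3],
    [0, 0, 0, 0, 0, 0, -0.3],
    [0, 0, 0, 0, 0, 0, -1],
    [0, 0, 0, 0, 0, 0, -1],
    [0, 0, 0, 0, 0, 0, -1],
    [0, 0, 0, 0, 0, 0, -1],
    [0, 0, 0, 0, 0, 0, -1],
  ],
)

```text
time: 17.07
position: [436.7, -206.3, 16.0]
orientation: [180.0, 0.1, 123.1]
contact_force: [-1.7, 0.2, 3.2]
grip_width: 11.6
gripper_force: 20.0
```

Emit:
servo_tool(
  increments=[
    [0, 0, 0.7, 0, 0, 0, -1],
    [0, 0, 0.7, 0, 0, 0, -1],
    [0.2, 0.5, 0.7, 0, 0, 0.15, -1],
    [0.3, 0.9, 0.7, 0, 0, 0.15, -1],
    [0.3, 0.9, 0, 0, 0, 0.15, -1],
    [0.3, 0.9, 0, 0, 0, 0.15, -1],
    [0.3, 0.9, 0, 0, 0, 0.15, -1],
    [0.3, 0.9, 0, 0, 0, 0.15, -1],
    [0.3, 0.9, 0, 0, 0, 0.1, -1],
    [0.3, 0.9, 0, 0, 0, 0, -1],
  ],
)

```text
time: 17.9
position: [505.4, -0.7, 99.7]
orientation: [180.0, -0.0, 130.0]
contact_force: [0.1, -0.9, 0.1]
grip_width: 11.4
gripper_force: 20.0
```

Emit:
servo_tool(
  increments=[
    [0.3, 0.9, 0, 0, 0, 0, -1],
    [0.3, 0.9, 0, 0, 0, 0, -1],
    [0.1, 0.67, -0.2, 0, 0, 0, -1],
    [0, 0, -0.4, 0, 0, 0, -1],
    [0, 0, -0.4, 0, 0, 0, -1],
    [0, 0, -0.3, 0, 0, 0, -1],
    [0, 0, -0.15, 0, 0, 0, -1],
    [0, 0, 0, 0, 0, 0, -1],
    [0, 0, 0, 0, 0, 0, -0.5],
    [0, 0, 0, 0, 0, 0, -0.5],
  ],
)

```text
time: 18.73
position: [526.7, 71.6, 56.5]
orientation: [180.0, 0.0, 130.0]
contact_force: [-0.0, -0.3, 0.2]
grip_width: 20.3
gripper_force: 0.0
```

Emit:
servo_tool(
  increments=[
    [0, 0, 0.6, 0, 0, 0, -0.5],
    [0, 0, 0.6, 0, 0, 0, -0.4],
    [0.1, -0.7, 0.3, 0, 0, -0.3, -0.3],
    [0.2, -0.9, 0, 0, 0, -0.3, -0.3],
    [0.2, -0.9, 0, 0, 0, -0.3, -0.3],
    [0.2, -0.9, 0, 0, 0, -0.3, -0.3],
    [0.2, -0.9, 0, 0, 0, -0.3, -0.3],
    [0.17, -0.9, 0, 0, 0, -0.3, -0.3],
    [0, -0.77, 0, 0, 0, -0.3, -0.3],
    [0, 0, 0, 0, 0, -0.08, -0.3],
  ],
)

```text
time: 19.57
position: [558.3, -115.0, 102.1]
orientation: [-180.0, 0.4, 114.4]
contact_force: [-0.6, 0.2, -0.3]
grip_width: 32.4
gripper_force: 0.0
```

Emit:
servo_tool(
  increments=[
    [0, 0, -0.5, 0, 0, 0, -0.3],
    [0, 0, -0.5, 0, 0, 0, -0.3],
    [0, 0, -0.4, 0, 0, 0, -0.3],
    [0, 0, 0, 0, 0, 0, -0.3],
    [0, 0, 0, 0, 0, 0, -0.3],
    [0, 0, 0, 0, 0, 0, -0.3],
    [0, 0, 0, 0, 0, 0, -0.3],
    [0, 0, 0, 0, 0, 0, -0.3],
    [0, 0, 0, 0, 0, 0, -0.3],
    [0, 0, 0, 0, 0, 0, -0.3],
  ],
)

```text
time: 20.4
position: [558.6, -107.1, 59.4]
orientation: [180.0, 0.0, 115.0]
contact_force: [-0.7, -0.5, 0.4]
grip_width: 32.7
gripper_force: 0.0
```

```bash
python3 - <<'E'
from h import *
p,d=arm.camera("top");q,d=arm.camera("scene")
cv2.imwrite("pics/c4.png",cv2.resize(q[150:310,200:460],None,fx=3,fy=3.)[:,:,::-1])
for b in blobs(p,"top",(190,115,312,240),38,wood):print("tub",b)
for b in blobs(q,"scene",(180,210,320,295),12,red):print("red",b)
s=arm.get_state();print(s["position"],s["orientation"])
E
```

```text
tub (np.int32(89), array([272.8, 169.8]), array([550.2,  89.7]), np.float64(127.4), np.float64(58.4), np.float64(10.7))
tub (np.int32(87), array([280.1, 177.6]), array([529.4,  71.1]), np.float64(129.6), np.float64(57.0), np.float64(9.9))
tub (np.int32(17), array([293.6, 181.5]), array([518.4,  36.8]), np.float64(105.7), np.float64(13.8), np.float64(8.2))
red (np.int32(57), array([297.4, 255.4]), array([ 557.2, -106.8]), np.float64(117.8), np.float64(27.9), np.float64(12.6))
[ 558.46736269 -107.12991159   59.15790976] [1.79986387e+02 1.02283726e-02 1.15031661e+02]
```

View pics/c4.png

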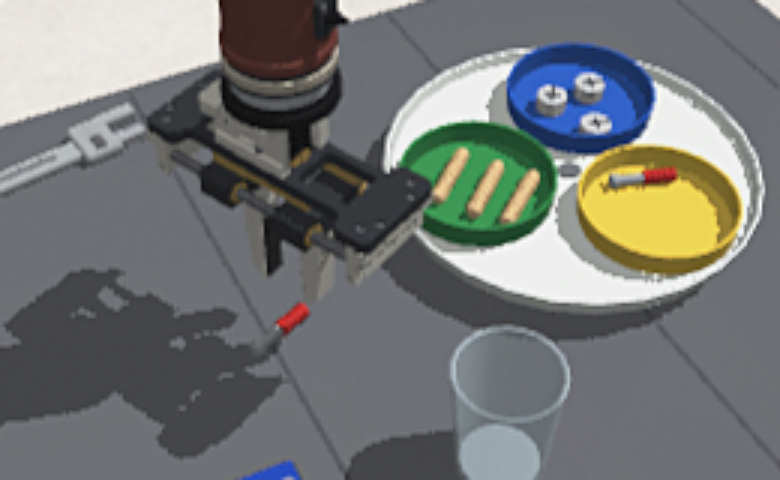

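Three dowels lie side by side in the green tub, and the gripper is centred over the red sleeve at crop (293,318).

Emit:
servo_tool(
  increments=[
    [0, 0, -0.45, 0, 0, 0, -0.3],
    [0, 0, -0.5, 0, 0, 0, -0.3],
    [0, 0, -0.35, 0, 0, 0, -0.3],
    [0, 0, -0.15, 0, 0, 0, -0.3],
    [0, 0, 0, 0, 0, 0, -0.3],
    [0, 0, 0, 0, 0, 0, -1],
    [0, 0, 0, 0, 0, 0, -1],
    [0, 0, 0, 0, 0, 0, -1],
    [0, 0, 0, 0, 0, 0, -1],
    [0, 0, 0, 0, 0, 0, -1],
  ],
  force=25,
)

```text
time: 21.33
position: [558.7, -107.2, 16.0]
orientation: [180.0, 0.0, 115.0]
contact_force: [-0.3, -0.1, 1.3]
grip_width: 11.4
gripper_force: 25.0
```

Emit:
servo_tool(
  increments=[
    [0, 0, 0.7, 0, 0, 0, -1],
    [0, 0, 0.7, 0, 0, 0, -1],
    [0.1, 0.5, 0.7, 0, 0, 0, -1],
    [0.2, 0.9, 0.7, 0, 0, 0, -1],
    [0.2, 0.9, 0, 0, 0, 0, -1],
    [0.2, 0.9, 0, 0, 0, 0, -1],
    [0.2, 0.9, 0, 0, 0, 0, -1],
    [0.2, 0.9, 0, 0, 0, 0, -1],
    [0.2, 0.9, 0, 0, 0, 0, -1],
    [0.2, 0.9, 0, 0, 0, 0, -1],
  ],
)

```text
time: 22.17
position: [603.3, 98.3, 99.6]
orientation: [-180.0, -0.0, 115.0]
contact_force: [0.8, -0.4, -0.7]
grip_width: 11.2
gripper_force: 25.0
```

Emit:
servo_tool(
  increments=[
    [0.2, 0.9, 0, 0, 0, 0, -1],
    [0.2, 0.9, 0, 0, 0, 0, -1],
    [0.05, 0.7, -0.2, 0, 0, 0, -1],
    [0, 0.4, -0.4, 0, 0, 0, -1],
    [0, 0, -0.5, 0, 0, 0, -1],
    [0, 0, -0.4, 0, 0, 0, -1],
    [0, 0, -0.2, 0, 0, 0, -1],
    [0, 0, 0, 0, 0, 0, -1],
    [0, 0, 0, 0, 0, 0, -0.5],
    [0, 0, 0, 0, 0, 0, -0.5],
  ],
)

```text
time: 23.0
position: [617.6, 182.8, 49.1]
orientation: [179.9, 0.0, 114.9]
contact_force: [-0.2, 0.3, 1.1]
grip_width: 20.1
gripper_force: 0.0
```

Emit:
servo_tool(
  increments=[
    [0, 0, 0.4, 0, 0, 0, -0.4],
    [0, 0, 0.6, 0, 0, 0, -0.4],
    [0, 0, 0.8, 0, 0, 0, -0.4],
    [0, 0, 0.8, 0, 0, 0, -0.4],
    [0, 0, 0.8, 0, 0, 0, -0.4],
    [-0.6, 0.3, 0.5, 0, 0, 0, 0],
    [-0.9, 0.8, 0, 0, 0, 0, 0],
    [-0.9, 0.8, 0, 0, 0, 0, 0],
    [-0.9, 0.8, 0, 0, 0, 0, 0],
    [-0.5, 0.8, 0, 0, 0, 0, 0],
  ],
)

```text
time: 23.83
position: [500.2, 290.1, 167.5]
orientation: [180.0, -0.1, 115.1]
contact_force: [0.2, 0.5, -0.0]
grip_width: 46.6
gripper_force: 0.0
```

Emit:
servo_tool(
  increments=[
    [0, 0.9, 0, 0, 0, 0, 0],
    [0, 0.9, 0, 0, 0, 0, 0],
    [0, 0.9, 0, 0, 0, 0, 0],
    [0, 0.9, 0, 0, 0, 0, 0],
    [0, 0.5, 0, 0, 0, 0, 0],
    [0, 0, 0, 0, 0, 0, 0],
    [0, 0, 0, 0, 0, 0, 0],
    [0, 0, 0, 0, 0, 0, 0],
    [0, 0, 0, 0, 0, 0, 0],
    [0, 0, 0, 0, 0, 0, 0],
  ],
)

```text
time: 24.67
position: [503.7, 409.9, 166.0]
orientation: [180.0, 0.0, 114.9]
contact_force: [0.8, -0.7, -0.0]
grip_width: 46.6
gripper_force: 0.0
```

```bash
python3 - <<'E'
from h import *
p,d=arm.camera("top");q,d=arm.camera("scene")
cv2.imwrite("pics/f1.png",q[:,:,::-1])
o=np.load("top0.npz")["p"]
print("changed px cup/wrench:",[(np.abs(p[a:b,c:e].astype(int)-o[a:b,c:e]).max(2)>50).sum() for a,b,c,e in((75,120,300,338),(243,280,358,445))])
for nm,f in(("yel",yel),("grn",grn),("blu",blu)):
    for b in blobs(p,"top",(190,115,312,240),40,f,200): print(nm,*b)
E
```

```text
changed px cup/wrench: [np.int64(0), np.int64(0)]
yel 1641 [238.5 148. ] [609.6 177.4] 57.0 126.8 122.5
grn 1447 [281.4 180.8] [520.8  67.8] 109.2 123.5 123.0
blu 1580 [230.  202.1] [469.1 199.5] 62.8 125.5 123.7
```

View pics/f1.png

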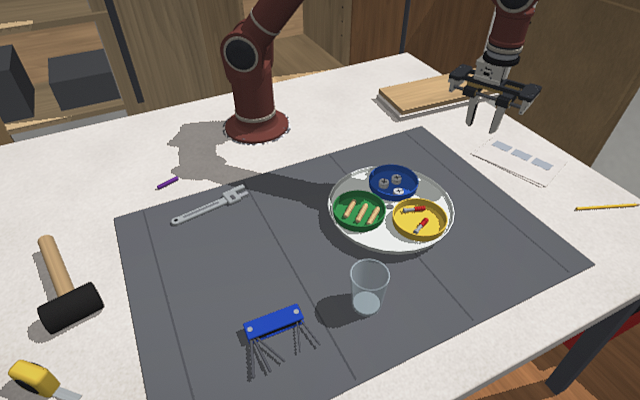

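The bolt now lies in the yellow tub at (421,226). The tubs are level and haven't moved, and the glass (369,287) and wrench (210,205) are unchanged.

```bash
python3 -c "
from station import arm
print(arm.close_job())"
```

```text
the job is handed in; nothing more can be done
None
```

The job is handed in: both cam locks are in the blue tub, both dowels in the green and the bolt in the yellow, with the tubs, glass and wrench where they were in the final pictures.

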